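# Clamp the vial rack on the shaker

## Task

Without gripping or lifting anything, push the white vial rack along its guide rails on the shaker until it sits fully home against the blue end stop, and only then push the red clamp lever away from the rack, past its dead point, so that it snaps over into lock and the rubber pad holds the rack down. Leave the bottles and everything else on the bench where they stand, and move the hand clear.

Things in the scene. Friction and masses are not known exactly. Their poses are not given: they have to be found in the camera images.
- shaker: Low white lab shaker, fixed; aluminium deck 290 x 240 mm, its top 50 mm above the bench. Origin on the bench under the deck centre; +x runs along the guide rails from the open loading end to the clamp end, z up. Two steel rails (x -125 to +35 mm, inner faces y = +-52.5 mm, 18 mm above the deck). Grey control panel at the -x end, to x = -175 mm, under 35 mm high.
- stop_face (a point): Middle of the rack-side face of the blue end stop: x = +30, y = 0 mm in the shaker frame, 65 mm above the bench; the stop is 121 mm wide and 30 mm tall above the deck, 8 mm thick. Axes as the shaker's.
- rack: White vial rack, 96 (x) x 100 (y) mm, loose between the rails with 2.5 mm play a side, 0.25-0.5 kg, slides at 2 to 6 N (up to 11 N on first touch). Origin: centre of its underside, axes as the shaker's. Its end blocks are 50 mm tall, 16 mm thick; 15 coloured vial caps rise to 56 mm above its underside. Starts 25 to 45 mm short of the stop. Home: +x face on the stop, origin at x = -18 mm in the shaker frame.
- push_face (a point): Middle of the rack's flat end face on the loading (-x) side, 30 mm above the rack's underside: the face to push, towards +x. 100 mm wide, from the deck up to 50 mm above it.
- clamp_lever (a joint): Red clamp lever's angle about its pivot, rad: 0 open, leaning 0.4 rad from upright towards the rack (-x); 0.4 upright; about 0.52 dead point; 1.75 locked, laid towards +x. A spring drives it off the dead point: below 0.45 it falls back to 0, beyond 0.6 it snaps to 1.75 by itself and stays. Takes at most 0.3 N m (4 N at 70 mm above the pivot). It lowers the hold-down arm too.
- lever_pivot (a point): Axis of the clamp lever (along the shaker's y), at x = +75, y = 0 mm in the shaker frame, 112 mm above the bench, between two steel cheeks 32 mm wide in all. The lever swings in the plane y = 0.
- lever_knob (a point): Centre of the red ball (24 mm across) at the lever's end, 105 mm from the pivot. The outer 55 % of the lever is a red sleeve 18 mm thick, the rest a 12 mm steel rod. About 209 mm above the bench when open, at most 217 mm on its way, 135 mm when locked.
- clamp_pad: Black sprung rubber pad, 14 mm across, under the end of the hold-down arm. This origin is the arm's hinge (x = +60, y = 0 mm in the shaker frame, 108 mm above the bench), not the rubber. Raised, arm and pad lie between x = +5 and +75 mm, below 160 mm above the bench. Lever locked, the rubber at x = +18 mm presses about 5 N on top of the rack's +x end block.
- dropper: small amber dropper bottle, 28 mm across, 55 mm tall, standing on the shaker deck outside the +y guide rail; origin at the centre of its underside. To be left alone.
- pot: small white pot with a red lid, 34 mm across, 35 mm tall, standing on the shaker deck outside the -y guide rail; origin at the centre of its underside. To be left alone.
- beaker: open glass beaker, 70 mm across, 85 mm tall, on the bench; origin at the centre of its underside. To be left alone.
- flask: glass reagent bottle with a blue cap, 64 mm across, 130 mm tall, on the bench; origin at the centre of its underside. To be left alone.
- dishes: stack of clear culture dishes, 88 mm across, 45 mm tall, on the bench; origin at the centre of its underside. To be left alone.
- tipbox: green pipette tip box, 110 x 80 x 55 mm, on the bench; origin at the centre of its underside. To be left alone.
- canister: grey jar with a black lid, 56 mm across, 80 mm tall, on the bench; origin at the centre of its underside. To be left alone.

How it is judged:
By the outcome, as a careful person would: the job done as asked, in the order asked, and still so for the second after the job is handed in, with the robot touching nothing.
It also fails if it takes over 43 s, if anything falls off the work surface, if the arm or the gripper's body presses on something with over 40 N, if the wrist force passes 120 N, or if a joint passes its speed limit or range.

## Robot

A 6-joint arm with a two-finger parallel gripper is mounted at the origin on the work surface. World frame = base frame: x ahead of the robot, y to its left, z up, the work surface at z = 0. Lengths are in m, angles in rad, forces in N, time in s.
With the tool pointing down it reaches from about 0.4 to 0.925 m from the base axis. Payload 3.4 kg.
Tool frame: the origin (TCP) lies where the fingers leave the gripper's body, on its centre line; the fingertips stand 73 mm ahead of it and the grasp point (between the pads) lies 54 mm ahead of it (ctrl.tcp_to_grasp is the distance from the TCP to the grasp point, in m); z points along the fingers, y is the direction in which the jaws open and shut (so a half turn about z gives the same grasp; the last joint's range is limited). The gripper opens to 85 mm and grips with 20 to 120 N. Pads are 22 mm wide; open, the fingers measure 114 mm over their backs; the gripper's body (76 mm by 85 mm) begins 54 mm behind the grasp point. The pads swing forward as they close: fully open they stand 13 mm farther back than shut.
Start: joints at [1.218, 0.307, 1.506, -0, 1.328, -0.073], TCP at [0.159, 0.553, 0.304] pointing down, gripper open.
Joint ranges: [-3.12, 3.12], [-1.05, 2.28], [0.14, 2.33], [-1.42, 4.57], [0.1, 2.73], [-2.68, 2.68]. Speed limits (rad/s): [2.57, 2.57, 3.14, 3.14, 3.14, 3.14].

## Interface

Orientations are given as a unit quaternion [x, y, z, w].
In Python, from workcell import ctrl, cams, job gives the robot as it stands.
- The arm moves only by the tool arm_command, never from a script. Its argument "series" is a list of rows, each a list of 3 entries, a list of its own where there are three numbers: the opening, from 0 (shut) to 1 (fully open), then the shift along the tool's x, y, z in mm, then the turn about the tool's z in rad. A call has 1 to 10 rows; each row shifts and turns the commanded pose from where the row before left it, along the tool's axes as they then stand; what a row does not reach is not made up. A row lasts 1/8 s, in which the tool goes at most 62.5 mm and 10.7 degrees, less where a joint would pass 70% of its speed; a pose out of reach is approached as far as the arm can. A call is refused whole if a number of a shift passes 62.5 or a number of a turn 0.188, either way. A call with a gripper value outside its range is refused whole. The fingers move at their own pace and stop on an object; the grip force is fixed at half the most. Time passes only in rows, so rows that do not move let the fingers close. It gives the time, the measured TCP pose, the force and the opening at its end, in the units of the state.
- ctrl.sense(): the state, without advancing time (a new reading comes with each control period).
- cams.camera(name): name is "scene" or "side" or "wrist"; returns a dict with "image" (400x640x3 uint8, red, green, blue), "range_z" (400x640 float32, m along the optical axis (not along the pixel's ray), 0 where there is no reading), "vfov" (degrees; the focal length in pixels is half the picture's height over the tangent of half this angle, whatever the lens; pixels are square), "cx", "cy" (the principal point, pixels), "distortion" ([k1, k2, p1, p2, k3] as OpenCV has them; the pictures are not rectified), "R" (3x3) and "t" (3): a world point X has camera coordinates R X + t. Camera axes: x right, y down, z forward; pixel columns grow to the right and rows downward; lengths in m; the calibration is good to about 2 mm. A picture is of the moment at which its call begins.
- job.finish_job(): hands the job in, once; it reports no verdict.
The state is a dict: "time_s": time; "joint_pos": joint angles; "joint_velocities": joint speeds; "tau": joint torques, N m; "position": TCP position; "orientation": TCP orientation; "wrist_force": force on the tool from outside, world axes, zero at the start; "moment": the same for the moment, N m; "grip_width": finger opening in m.
Only numpy, scipy, OpenCV 4.12 (cv2) and the standard library are available. Lean on these libraries where they do the work, as an engineer would, in place of code of your own. Each camera call takes 0.05 s, during which the arm holds its last target.

## Working session

There is one attempt and no reset: what is moved stays moved. The work goes in short steps, Python scripts to look and compute and a tool call to move; the robot and the scene stay as the last step left them, time stands still between calls to the robot, and variables do not carry over. Pictures are saved under pics/ and viewed, and the job is handed in when it is done.

Besides the shell and the picture viewer there is one more tool, called as name(argument=value, ...) on one line, values as JSON. arm_command: Moves the arm, as the interface text tells. Its arguments: {"type":"object","properties":{"series":{"type":"array"}},"required":["series"]}

```bash
mkdir -p pics; ls
python3 - <<'E'
from workcell import ctrl,cams,job
import cv2,numpy as np
s=ctrl.sense(); print({k:np.round(v,3) for k,v in s.items()}, ctrl.tcp_to_grasp)
for n in ["scene","side","wrist"]:
    c=cams.camera(n); cv2.imwrite(f"pics/a_{n}.png",c["image"][:,:,::-1]); np.savez(f"a_{n}.npz",**c)
    print(n,c["vfov"],c["cx"],c["cy"],c["distortion"],c["R"].round(3).tolist(),np.round(c["t"],3))
E
```

```text
pics
{'time_s': np.float64(0.0), 'joint_pos': array([ 1.218,  0.308,  1.508,  0.   ,  1.328, -0.073]), 'joint_velocities': array([ 0.001, -0.001,  0.   , -0.002,  0.   , -0.001]), 'tau': array([ 2.0000e-03, -4.5757e+01, -2.5192e+01,  0.0000e+00,  1.3000e-02,
       -0.0000e+00]), 'position': array([0.159, 0.552, 0.303]), 'orientation': array([ 0.139,  0.99 , -0.001, -0.   ]), 'wrist_force': array([ 0.606, -0.214,  0.542]), 'moment': array([-0.019,  0.004, -0.011]), 'grip_width': np.float64(0.085)} 0.0539
scene 49.38632520765354 315.7086283892429 202.17313751250418 [-0.09193926  0.          0.          0.          0.        ] [[0.72, 0.694, -0.008], [0.547, -0.574, -0.61], [-0.428, 0.435, -0.792]] [-0.379 -0.2    1.554]
side 55.581272626337736 320.33761643576435 204.63721025147586 [-0.06736051  0.          0.          0.          0.        ] [[-0.967, -0.254, -0.005], [-0.188, 0.728, -0.659], [0.171, -0.636, -0.752]] [0.543 0.201 1.049]
wrist 67.3568688531444 317.7753382806899 202.0792376367214 [-0.00772372  0.          0.          0.          0.        ] [[0.276, 0.961, -0.002], [0.922, -0.265, 0.281], [0.27, -0.079, -0.96]] [-0.575 -0.036  0.379]
```

View pics/a_scene.png

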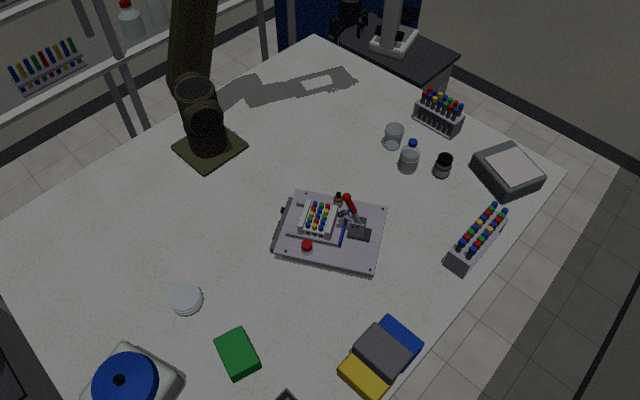

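View pics/a_side.png

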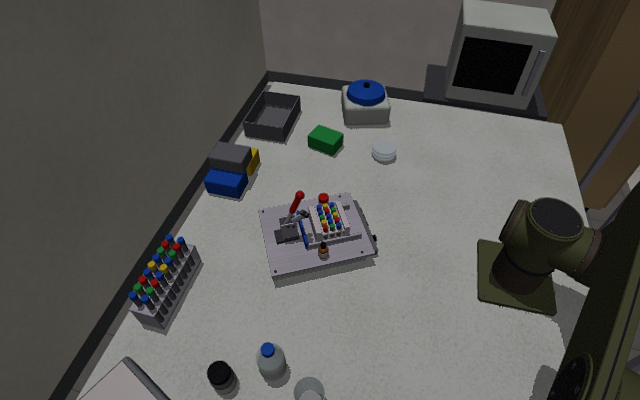

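View pics/a_wrist.png

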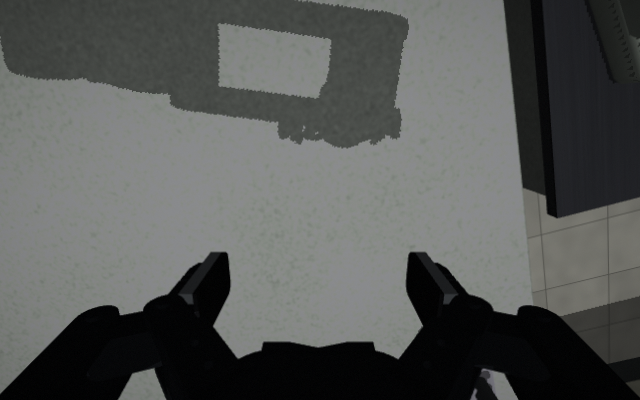

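The scene view shows the shaker around (330,232): caps at (318,216), red knob at (348,198), pot at (307,245). The side view shows it at (318,236), with the lever at (298,195). Next I'll enlarge both and fit the deck.

```bash
cat > h.py <<'E'
import numpy as np,cv2
def K(c):
    f=200/np.tan(np.radians(float(c["vfov"]))/2); return np.array([[f,0,float(c["cx"])],[0,f,float(c["cy"])],[0,0,1]])
def cloud(c):
    h,w=c["range_z"].shape; u,v=np.meshgrid(np.arange(w),np.arange(h))
    p=np.stack([u,v],-1).reshape(-1,1,2).astype(float)
    n=cv2.undistortPoints(p,K(c),np.array(c["distortion"],float)).reshape(h,w,2)
    z=c["range_z"][...,None].astype(float)
    X=np.concatenate([n*z,z],-1); return (X-c["t"])@c["R"]
def proj(c,P):
    r,_=cv2.Rodrigues(np.array(c["R"],float)); return cv2.projectPoints(np.array(P,float).reshape(-1,3),r,np.array(c["t"],float),K(c),np.array(c["distortion"],float))[0].reshape(-1,2)
def ray(c,uv,z):
    n=cv2.undistortPoints(np.array(uv,float).reshape(-1,1,2),K(c),np.array(c["distortion"],float)).reshape(-1,2)
    d=np.c_[n,np.ones(len(n))]@c["R"]; o=-np.array(c["R"]).T@c["t"]
    return o+d*((z-o[2])/d[:,2])[:,None]
def load(n): return dict(np.load(n))
E
python3 - <<'E'
from h import *
for n,(x0,x1,y0,y1) in {"scene":(265,395,180,280),"side":(250,385,180,290)}.items():
    c=load(f"a_{n}.npz"); im=c["image"][y0:y1,x0:x1,::-1]
    cv2.imwrite(f"pics/b_{n}.png",cv2.resize(im,None,fx=5.8,fy=5.4,interpolation=cv2.INTER_CUBIC))
    X=cloud(c); 
    m=np.zeros(X.shape[:2],bool); m[y0:y1,x0:x1]=1; m&=c["range_z"]>0
    d=m&(abs(X[...,2]-.05)<.006)
    P=X[d][:,:2].astype(np.float32)
    b=X[m&(X[...,2]<.02)]
    print(n,"bench z",np.median(b[:,2]) ,"deck z",np.median(X[d][:,2]),len(P),cv2.minAreaRect(P))
    img=c["image"].astype(int); red=m&(img[...,0]>100)&(img[...,1]<60)&(img[...,2]<60)
    print("red high",np.round(X[red&(X[...,2]>.12)].mean(0),4) if (red&(X[...,2]>.12)).any() else None, X[red][:,2].max())
E
```

```text
scene bench z -0.0010145209790833778 deck z 0.04855449315922476 4212 ((0.5779167413711548, 0.014500528573989868), (0.29052457213401794, 0.24353641271591187), 29.447412490844727)
red high [0.6094 0.0324 0.2173] 0.22016107440962415
side bench z 0.0012095089698154282 deck z 0.05115496933546773 4209 ((0.57644122838974, 0.01877814531326294), (0.29049351811408997, 0.24464711546897888), 29.219022750854492)
red high [0.6057 0.0391 0.2203] 0.22411460148980056
```

```bash
ls -la pics
```

```text
total 1888
drwxr-xr-x 2 agent agent   4096 Dec  7 15:17 .
drwxr-xr-x 3 agent agent   4096 Dec  7 15:17 ..
-rw-r--r-- 1 agent agent 437819 Dec  7 15:16 a_scene.png
-rw-r--r-- 1 agent agent 362958 Dec  7 15:16 a_side.png
-rw-r--r-- 1 agent agent 282693 Dec  7 15:16 a_wrist.png
-rw-r--r-- 1 agent agent 401324 Dec  7 15:17 b_scene.png
-rw-r--r-- 1 agent agent 432474 Dec  7 15:17 b_side.png
```

View pics/b_scene.png

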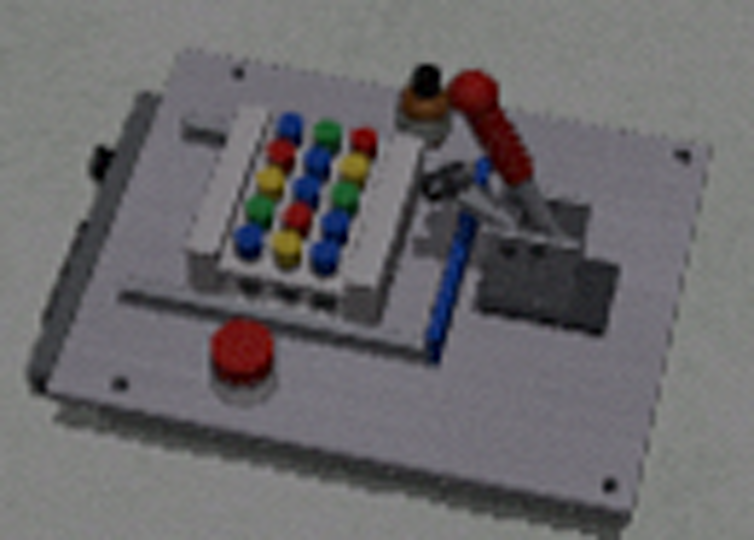

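View pics/b_side.png

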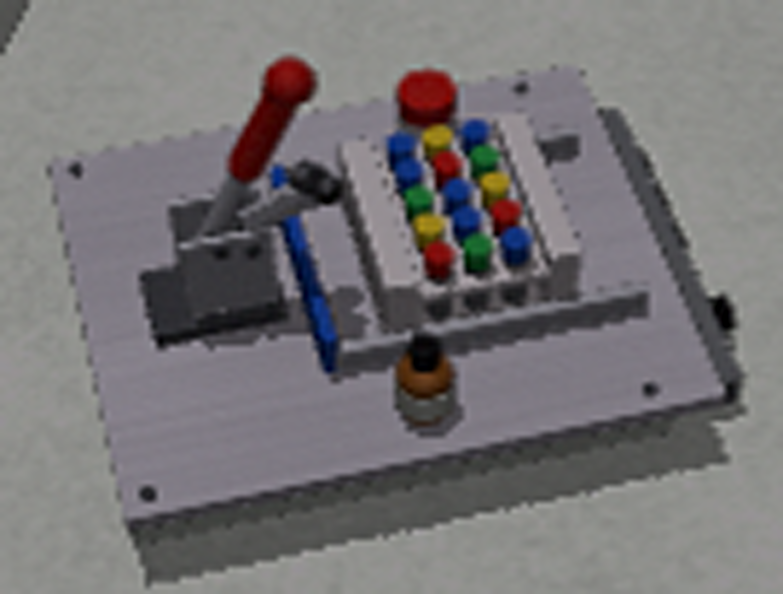

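Run:
```python
from h import *
w=load("a_wrist.npz"); C=-w["R"].T@w["t"]; 
x=np.array([-.961,.275,0]);y=np.array([.275,.961,0]); d=C-[.159,.552,.303]
print("cam in tool",d@x,d@y,-d[2], "fwd",w["R"][2]@x,w["R"][2]@y)
a=np.radians(29.3)
R=np.array([[np.cos(a),np.sin(a)],[-np.sin(a),np.cos(a)]])
for n,(x0,x1,y0,y1),cen in [("scene",(265,395,180,280),(.5779,.0145)),("side",(250,385,180,290),(.5764,.0188))]:
    c=load(f"a_{n}.npz");X=cloud(c)[y0:y1,x0:x1].reshape(-1,3);im=c["image"][y0:y1,x0:x1].reshape(-1,3).astype(int)
    S=np.c_[(X[:,:2]-cen)@R.T,X[:,2]]*1000
    q=S[(abs(S[:,2]-100)<4)&(abs(S[:,1])<60)]
    print(n,"z~100 x hist",np.histogram(q[q[:,0]<25][:,0],bins=np.arange(-130,30,5)),"y range",np.percentile(q[q[:,0]<-5][:,1],[1,99]))
    bl=(im[:,2]>im[:,0]+40)&(S[:,0]>20)&(S[:,0]<50); print("blue",np.percentile(S[bl],[2,50,98],axis=0).round(1).tolist())
    rd=(im[:,0]>im[:,1]+40)&(S[:,2]>140);print("red",np.percentile(S[rd],[2,50,98],axis=0).round(1).tolist())
    rl=(im[:,0]>im[:,1]+40)&(S[:,2]>195);print("knob",S[rl].mean(0).round(1))
    P=lambda s:np.c_[np.array(s)[:,:2]/1000@R+cen,np.array(s)[:,2]/1000]
    big=cv2.resize(c["image"][y0:y1,x0:x1,::-1],None,fx=5.8,fy=5.4,interpolation=cv2.INTER_CUBIC)
    for s in [[145,120,50],[-145,120,50],[-145,-120,50],[145,-120,50],[30,60.5,80],[30,-60.5,80],[34.1,0,208.7],[-125,52.5,68],[-125,-52.5,68]]:
        u=(proj(c,P([s]))[0]-[x0,y0]+.5)*[5.8,5.4]; cv2.drawMarker(big,tuple(int(v) for v in u),(0,255,0),0,12,1)
    cv2.imwrite(f"pics/c_{n}.png",big)
```

```text
cam in tool 0.07256386878055984 0.000927087284595365 -0.06962639621984912 fwd -0.2812179939475317 -0.0017533199871722313
scene z~100 x hist (array([ 0,  0,  0,  0,  0,  0,  0, 12, 47, 44, 48,  3, 15, 24, 22,  1, 16,
       32, 20,  5, 24, 25, 13, 10, 47, 43, 48,  0,  0,  0,  0]), array([-130, -125, -120, -115, -110, -105, -100,  -95,  -90,  -85,  -80,
        -75,  -70,  -65,  -60,  -55,  -50,  -45,  -40,  -35,  -30,  -25,
        -20,  -15,  -10,   -5,    0,    5,   10,   15,   20,   25])) y range [-48.7651337   48.41431815]
blue [[31.4, -59.9, 64.6], [35.3, -16.4, 78.0], [38.5, 58.8, 81.6]]
red [[27.8, -9.5, 157.3], [45.0, -4.1, 198.3], [63.0, 6.4, 218.1]]
knob [ 38.   -2.7 211.6]
side z~100 x hist (array([ 0,  0,  0,  0,  0,  0,  0, 13, 50, 51, 52,  2,  6,  9, 19,  1,  6,
       12, 14,  2,  5, 11, 14, 13, 50, 50, 48,  0,  0,  0,  0]), array([-130, -125, -120, -115, -110, -105, -100,  -95,  -90,  -85,  -80,
        -75,  -70,  -65,  -60,  -55,  -50,  -45,  -40,  -35,  -30,  -25,
        -20,  -15,  -10,   -5,    0,    5,   10,   15,   20,   25])) y range [-47.53916708  50.66324037]
blue [[31.1, -54.0, 61.0], [35.8, 20.4, 80.1], [39.2, 60.1, 92.1]]
red [[27.5, -1.9, 158.2], [45.2, 6.3, 195.9], [63.3, 11.9, 222.4]]
knob [ 38.1   5.7 212.3]
```

```bash
true
```

```text
(no output)
```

View pics/c_scene.png

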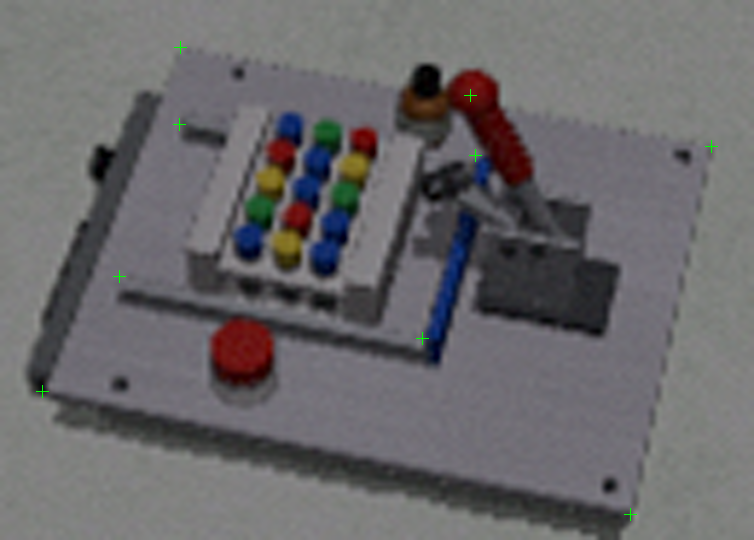

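View pics/c_side.png

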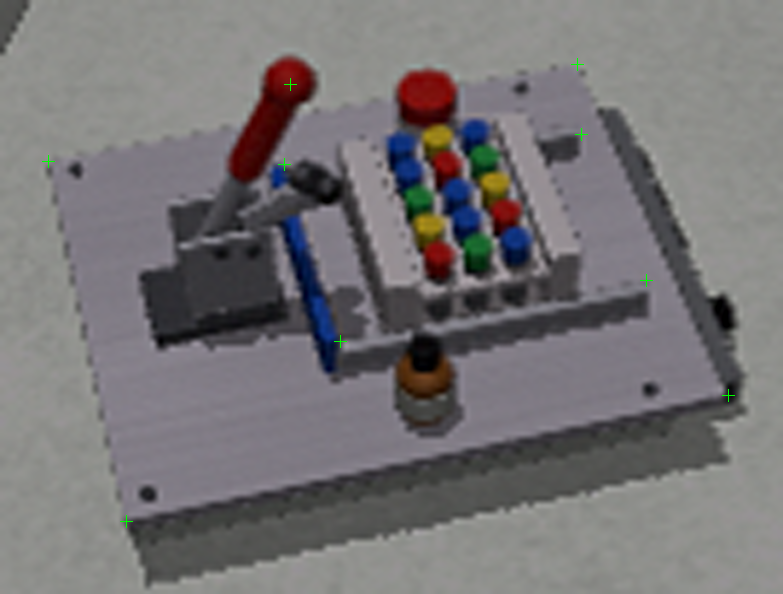

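Both views agree: the overlaid deck corners, stop and knob markers match. Shaker centre ≈ (0.577, 0.017) with yaw ≈ 29.3°. The rack's push face is at shaker x ≈ -91 mm, about 25 mm short of home. The wrist camera sits on the tool's +x side, so I'll turn the tool to put +x away from the clamp.

arm_command(series=[[0.5, [-50, -23, 0], 0], [0.5, [-50, -23, 0], 0], [0.5, [-50, -23, 0], 0], [0.5, [-50, -23, 0], 0], [0.5, [-50, -23, 0], 0], [0.5, [-50, -23, 0], 0], [0.5, [-50, -23, 0], 0], [0.5, [0, 0, 0], 0]])

```text
time_s: 1.15
position: [0.4536, 0.2987, 0.3036]
orientation: [0.142, 0.99, -0.0, 0.0]
wrist_force: [-0.6, -0.4, -0.6]
grip_width: 0.0428
```

arm_command(series=[[0.5, [-14, -48, 0], 0], [0.5, [-14, -48, 0], 0], [0.5, [-14, -48, 0], 0], [0.5, [-14, -48, 0], 0], [0.5, [-14, -48, 0], 0], [0.5, [-14, -48, 0], 0], [0.5, [-14, -48, 0], 0], [0.5, [0, 0, 0], 0]])

```text
time_s: 2.15
position: [0.4519, -0.0507, 0.3038]
orientation: [0.142, 0.99, -0.0, -0.0]
wrist_force: [-0.8, -0.1, -0.1]
grip_width: 0.0427
```

arm_command(series=[[0.5, [0, 0, 0], -0.16], [0.5, [0, 0, 0], -0.16], [0.5, [0, 0, 0], -0.16], [0.5, [0, 0, 0], -0.16], [0.5, [0, 0, 0], -0.15], [0.5, [0, 0, 0], 0], [0.5, [0, 0, 0], 0]])

```text
time_s: 3.02
position: [0.452, -0.0477, 0.3038]
orientation: [-0.252, 0.968, 0.0, -0.0]
wrist_force: [0.4, 0.0, -1.0]
grip_width: 0.0425
```

```bash
cat >> h.py <<'E'
CEN=np.array([.5772,.0166]);A=np.radians(29.3)
RS=np.array([[np.cos(A),np.sin(A)],[-np.sin(A),np.cos(A)]])
def toS(X): X=np.asarray(X,float); return np.concatenate([(X[...,:2]-CEN)@RS.T,X[...,2:]],-1)*1000
def fromS(s): s=np.asarray(s,float)/1000; return np.concatenate([s[...,:2]@RS+CEN,s[...,2:]],-1)
E
python3 - <<'E'
from h import *
from workcell import ctrl,cams
c=cams.camera("wrist"); np.savez("d.npz",**c); im=c["image"][:,:,::-1].copy(); 
for s in [[30,60.5,80],[30,-60.5,80],[34.1,0,208.7],[-125,52.5,68],[-125,-52.5,68],[-91,-50,100],[-91,50,100]]:
    u=proj(c,fromS([s]))[0]; print(s,u.round(1)); cv2.drawMarker(im,tuple(int(round(v)) for v in u),(0,255,0),0,12,1)
cv2.imwrite("pics/d.png",im); print("tcp S",toS(ctrl.sense()["position"]).round(1))
E
```

```text
[30, 60.5, 80] [364.5 330.3]
[30, -60.5, 80] [260.8 330.6]
[34.1, 0, 208.7] [310.1 451.5]
[-125, 52.5, 68] [361.4 199.8]
[-125, -52.5, 68] [262.2 200. ]
[-91, -50, 100] [260.9 242. ]
[-91, 50, 100] [362.1 241.8]
tcp S [-140.8    5.   303.8]
```

View pics/d.png

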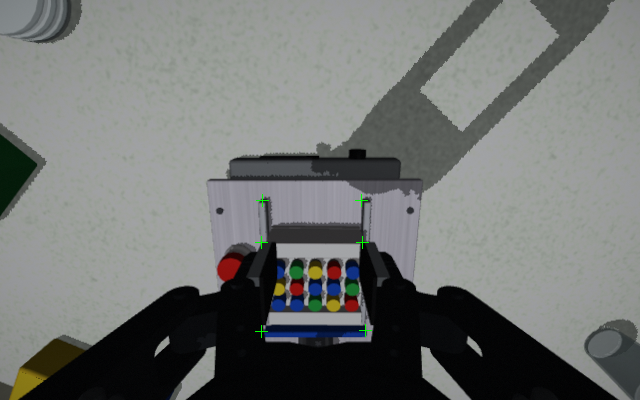

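The wrist view shows the rack and rails centred around column 316, with the fingers centred at 317.5. I'll shift 2 mm in -y, descend, and approach the push face.

arm_command(series=[[0.5, [0, -2, 45], 0], [0.5, [0, 0, 45], 0], [0.5, [0, 0, 40], 0], [0.5, [0, 0, 22], 0], [0.5, [-10, 0, 0], 0], [0.5, [-10, 0, 0], 0], [0.5, [-8, 0, 0], 0], [0.5, [0, 0, 0], 0]])

```text
time_s: 4.08
position: [0.4791, -0.0365, 0.1529]
orientation: [-0.253, 0.968, -0.001, 0.001]
wrist_force: [-0.1, -0.9, -0.1]
grip_width: 0.043
```

Run:
```python
from h import *
from workcell import ctrl,cams
s=ctrl.sense();print("tcp S",toS(s["position"]).round(1),(RS@s["wrist_force"][:2]).round(2))
c=cams.camera("wrist"); cv2.imwrite("pics/e.png",c["image"][:,:,::-1])
c=cams.camera("side"); cv2.imwrite("pics/e2.png",cv2.resize(c["image"][150:300,250:450,::-1],None,fx=4,fy=4,interpolation=cv2.INTER_CUBIC))
```

```text
tcp S [-111.5    1.7  152.9] [-0.52 -0.73]
```

View pics/e.png

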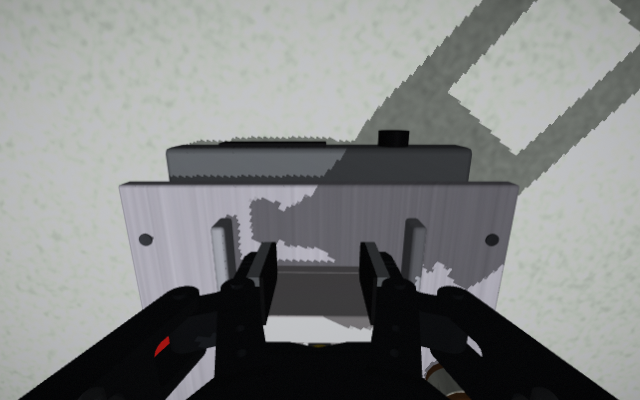

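View pics/e2.png

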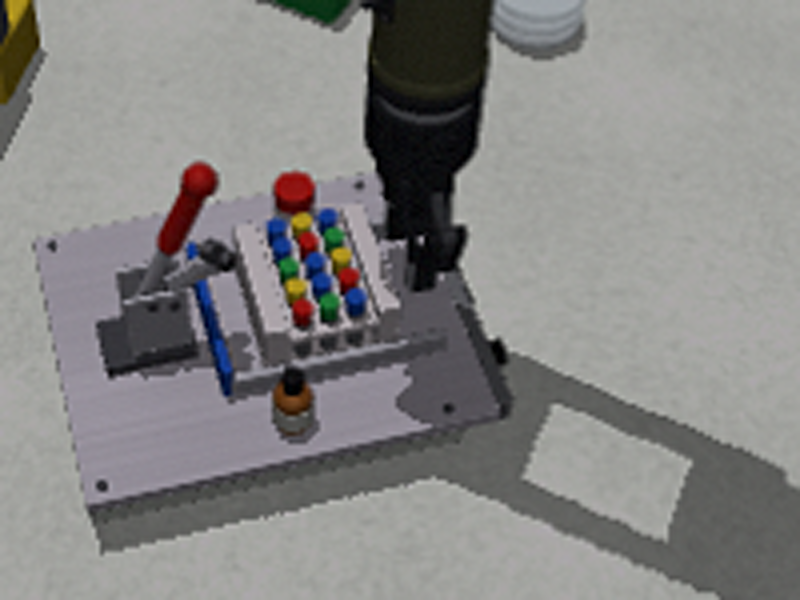

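The side view shows the fingers just short of the push face, which sits at about (370,260) in the crop. In the wrist view the fingers are centred between the rails (318.5 for both). I'll push slowly and watch the force.

arm_command(series=[[0.5, [-3, 0, 0], 0], [0.5, [-3, 0, 0], 0], [0.5, [-3, 0, 0], 0], [0.5, [-3, 0, 0], 0], [0.5, [-3, 0, 0], 0], [0.5, [-3, 0, 0], 0]])

```text
time_s: 4.92
position: [0.4928, -0.028, 0.1518]
orientation: [-0.252, 0.968, 0.0, -0.001]
wrist_force: [-1.3, -0.7, 0.9]
grip_width: 0.0428
```

arm_command(series=[[0.5, [-3, 0, 0], 0], [0.5, [-3, 0, 0], 0], [0.5, [-3, 0, 0], 0], [0.5, [0, 0, 0], 0]])

```text
time_s: 5.42
position: [0.5018, -0.0234, 0.1519]
orientation: [-0.252, 0.968, -0.0, 0.001]
wrist_force: [-0.2, 0.1, -0.2]
grip_width: 0.0426
```

```bash
cat > look.py <<'E'
import sys
from h import *
from workcell import ctrl,cams
s=ctrl.sense();print(s["time_s"],"tcp S",toS(s["position"]).round(1),"F shaker",(RS@s["wrist_force"][:2]).round(2),s["wrist_force"][2].round(2),s["moment"].round(3))
for n in sys.argv[2:]:
    c=cams.camera(n);np.savez(f"{sys.argv[1]}_{n}.npz",**c)
    im=c["image"][:,:,::-1]
    if n=="side": im=cv2.resize(im[165:285,240:400],None,fx=5,fy=5,interpolation=cv2.INTER_CUBIC)
    if n=="scene": im=cv2.resize(im[175:285,260:400],None,fx=5,fy=5,interpolation=cv2.INTER_CUBIC)
    cv2.imwrite(f"pics/{sys.argv[1]}_{n}.png",im)
E
python3 look.py f side
```

```text
5.425 tcp S [-85.4   2.  151.9] F shaker [-0.1   0.22] -0.24 [-0.004  0.03  -0.005]
```

View pics/f_side.png

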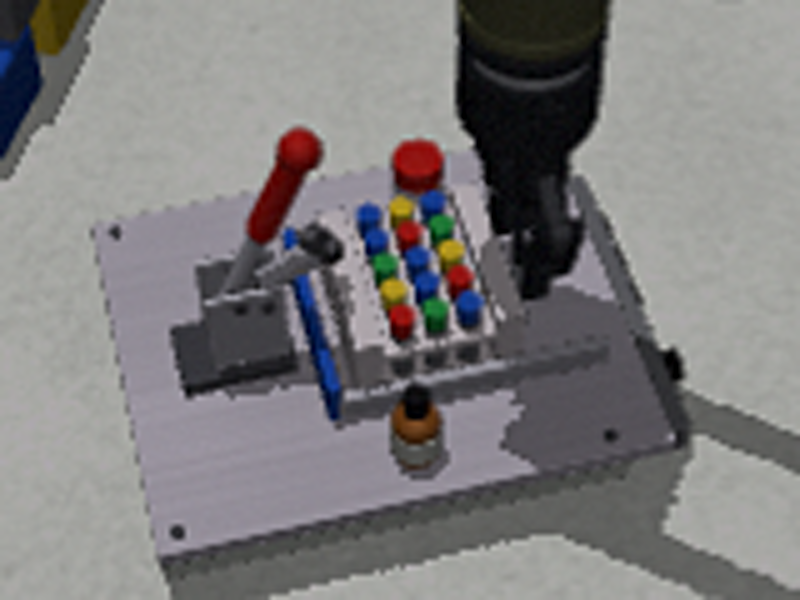

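The rack has moved towards the blue stop, and a narrower gap remains at about (345,330). Next I'll quantify the gap from the range data.

```bash
cat > rack.py <<'E'
import sys
from h import *
c=load(sys.argv[1]); X=toS(cloud(c)); im=c["image"].astype(int)
m=(c["range_z"]>0)&(X[...,0]>-160)&(X[...,0]<60)
g=m&(abs(X[...,2]-101)<4)&(im.max(-1)-im.min(-1)<35)
for y0 in (-40,-25,25,40):
    q=np.sort(X[g&(abs(X[...,1]-y0)<10)&(X[...,0]<40)][:,0]); q=q[q>-110]
    a=q[q<q.min()+24]; print(y0,"block1",a.min().round(1),a.max().round(1),"max",q.max().round(1),end=" | ")
bl=m&(im[...,2]>im[...,0]+40)&(X[...,0]>20)&(abs(X[...,2]-79)<4); print("stop x",np.percentile(X[bl][:,0],[2,50,98]).round(1))
E
python3 rack.py a_side.npz; python3 rack.py f_side.npz; python3 rack.py a_scene.npz
```

```text
-40 block1 -91.6 -75.0 max 4.2 | -25 block1 -91.4 -75.3 max 4.5 | 25 block1 -90.9 -67.6 max 5.2 | 40 block1 -90.0 -67.5 max 4.8 | stop x [31.4 35.6 38.8]
-40 block1 -75.8 -60.1 max 19.5 | -25 block1 -95.9 -72.4 max 12.9 | 25 block1 -80.3 -59.5 max 20.2 | 40 block1 -93.0 -69.6 max 19.9 | stop x [31.6 35.5 38.7]
-40 block1 -92.0 -68.3 max 4.1 | -25 block1 -91.0 -67.6 max 4.4 | 25 block1 -90.8 -68.8 max 4.2 | 40 block1 -91.2 -68.8 max 3.8 | stop x [31.  34.4 38.1]
```

arm_command(series=[[0.5, [-3, 0, 0], 0], [0.5, [-3, 0, 0], 0], [0.5, [-2, 0, 0], 0], [0.5, [-1, 0, 0], 0]])

```text
time_s: 5.98
position: [0.509, -0.0192, 0.1519]
orientation: [-0.252, 0.968, -0.0, -0.0]
wrist_force: [-1.8, -0.9, 2.1]
grip_width: 0.0425
```

arm_command(series=[[0.5, [-1, 0, 0], 0], [0.5, [-1, 0, 0], 0]])

```text
time_s: 6.22
position: [0.5107, -0.0182, 0.1519]
orientation: [-0.252, 0.968, 0.0, -0.0]
wrist_force: [-2.0, -1.1, 2.2]
grip_width: 0.0426
```

```bash
python3 look.py g side; python3 rack.py g_side.npz
```

```text
6.225 tcp S [-75.1   2.2 151.9] F shaker [-2.3   0.01] 2.17 [-0.121  0.313  0.04 ]
-40 block1 -65.7 -42.3 max 28.9 | -25 block1 -71.7 -50.2 max -3.3 | 25 block1 -79.2 -55.3 max 30.3 | 40 block1 -81.6 -58.4 max 30.2 | stop x [31.7 35.3 38.7]
```

Close to home. I'll keep pushing in 1 mm steps until the force climbs.

arm_command(series=[[0.5, [-1, 0, 0], 0]])

```text
time_s: 6.4
position: [0.5111, -0.018, 0.1519]
orientation: [-0.253, 0.968, -0.0, -0.001]
wrist_force: [-4.8, -3.6, 3.8]
grip_width: 0.0426
```

arm_command(series=[[0.5, [-1, 0, 0], 0]])

```text
time_s: 6.52
position: [0.5112, -0.018, 0.1519]
orientation: [-0.253, 0.968, -0.0, -0.002]
wrist_force: [-6.6, -5.9, 6.2]
grip_width: 0.0429
```

arm_command(series=[[0.5, [-1, 0, 0], 0]])

```text
time_s: 6.65
position: [0.5113, -0.0179, 0.1519]
orientation: [-0.253, 0.968, -0.001, -0.002]
wrist_force: [-7.9, -7.1, 7.3]
grip_width: 0.0427
```

arm_command(series=[[0.5, [-1.5, 0, 0], 0], [0.5, [-1.5, 0, 0], 0]])

```text
time_s: 6.9
position: [0.5116, -0.0176, 0.1518]
orientation: [-0.253, 0.967, -0.001, -0.005]
wrist_force: [-14.0, -13.3, 13.8]
grip_width: 0.0426
```

arm_command(series=[[0.5, [-1.5, 0, 0], 0], [0.5, [0, 0, 0], 0]])

```text
time_s: 7.15
position: [0.5117, -0.0175, 0.1517]
orientation: [-0.253, 0.967, -0.001, -0.006]
wrist_force: [-15.4, -14.7, 13.2]
grip_width: 0.0427
```

```bash
python3 look.py i side scene; python3 rack.py i_side.npz;python3 rack.py i_scene.npz
```

```text
7.15 tcp S [-73.8   2.3 151.7] F shaker [-20.65  -5.29] 13.15 [-2.371  2.232 -0.197]
-40 block1 -64.8 -42.2 max 28.1 | -25 block1 -69.3 -49.8 max 8.5 | 25 block1 -86.7 -63.2 max 30.6 | 40 block1 -81.4 -57.6 max 29.9 | stop x [31.4 35.3 38.5]
-40 block1 -82.1 -58.4 max 30.1 | -25 block1 -79.7 -56.5 max 30.0 | 25 block1 -68.2 -50.5 max 14.7 | 40 block1 -65.3 -42.3 max 29.0 | stop x [30.9 34.2 37.9]
```

View pics/i_side.png

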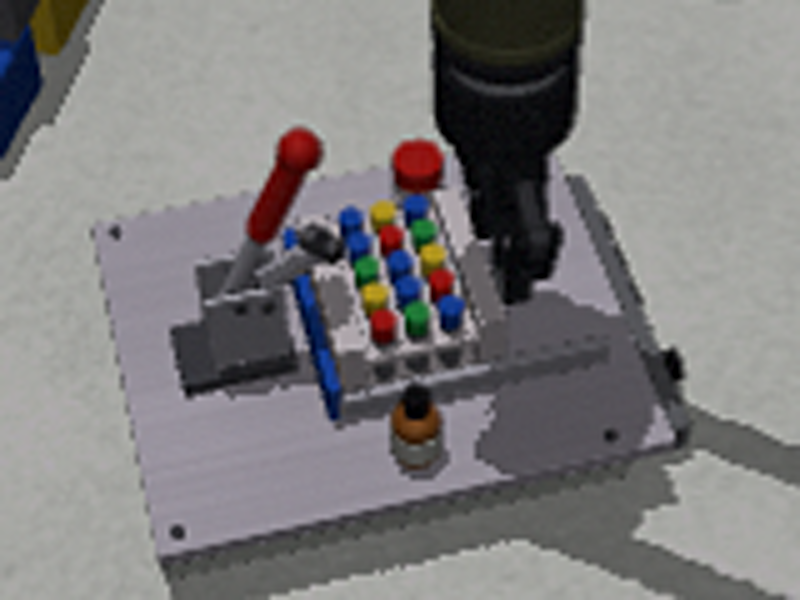

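The force rose to 20 N with no motion, and both views put the rack's +x face at x ≈ 30 on the stop, so the rack is home. Now I'll back off, raise and shut the fingers.

arm_command(series=[[0.5, [4, 0, 0], 0], [0.5, [4, 0, 0], 0], [0.5, [8, 0, 0], 0], [0.5, [10, 0, 0], 0], [0.5, [10, 0, 0], 0], [0.2, [0, 0, -30], 0], [0.0, [0, 0, -40], 0], [0.0, [0, 0, -34], 0], [0.0, [0, 0, 0], 0], [0.0, [0, 0, 0], 0]])

```text
time_s: 8.5
position: [0.4851, -0.0322, 0.2554]
orientation: [-0.252, 0.968, 0.0, -0.0]
wrist_force: [-0.3, -0.2, -1.3]
grip_width: 0.0004
```

```bash
python3 look.py j side scene wrist; python3 rack.py j_side.npz;python3 rack.py j_scene.npz
python3 - <<'E'
from h import *
for n in("side","scene"):
    c=load(f"j_{n}.npz");X=toS(cloud(c));im=c["image"].astype(int)
    m=(c["range_z"]>0)&(abs(X[...,1])<70)&(X[...,0]<10)&(X[...,0]>-200)&(X[...,2]>130)&(X[...,2]<260)
    q=X[m];print(n,len(q),np.percentile(q[:,2],[0,1,3]).round(1)); t=q[q[:,2]<215];print("tip x,y",np.percentile(t,[2,50,98],axis=0).round(1).tolist())
E
```

```text
8.5 tcp S [-104.2    2.5  255.4] F shaker [-0.3  -0.01] -1.28 [ 0.007  0.012 -0.04 ]
-40 block1 -65.0 -42.0 max 28.5 | -25 block1 -65.5 -42.0 max 8.5 | 25 block1 -65.2 -49.4 max 30.8 | 40 block1 -64.8 -49.4 max 30.3 | stop x [31.5 35.3 38.5]
-40 block1 -65.3 -42.7 max 30.1 | -25 block1 -65.3 -41.4 max 29.9 | 25 block1 -65.5 -49.7 max 17.7 | 40 block1 -64.8 -40.9 max 30.1 | stop x [30.9 34.2 37.6]
side 162 [186.  187.2 190.2]
tip x,y [[-115.2, 1.7, 187.0], [-99.9, 13.4, 201.0], [-94.5, 17.7, 214.5]]
scene 132 [184.3 185.5 187.7]
tip x,y [[-113.0, -16.0, 185.1], [-98.8, -7.7, 198.6], [-95.0, 6.3, 214.0]]
```

View pics/j_side.png

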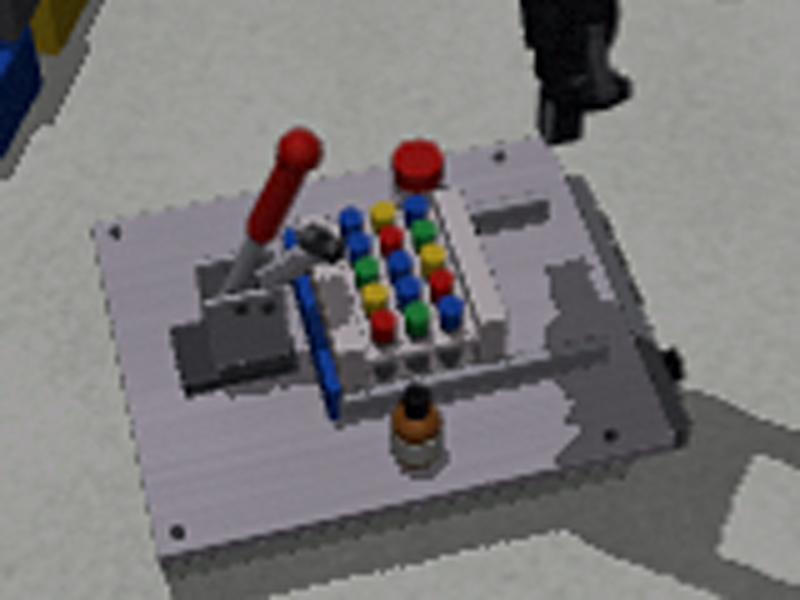

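View pics/j_wrist.png

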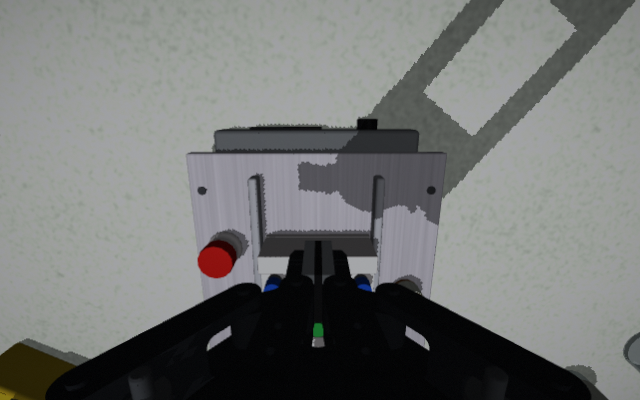

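The hand is clear, the rack has stayed home (face at -65 on both sides) and the shut fingertips are at z ≈ 0.184, centred on the lever plane. Next is the approach to the lever.

arm_command(series=[[0.0, [-35, 0, 0], 0], [0.0, [-35, 0, 0], 0], [0.0, [-25, 0, 0], 0], [0.0, [-5, 0, 0], 0], [0.0, [0, 0, 0], 0]])

```text
time_s: 9.28
position: [0.5723, 0.0166, 0.2549]
orientation: [-0.253, 0.968, 0.0, -0.001]
wrist_force: [-0.6, -0.3, -0.4]
grip_width: -0.0004
```

```bash
python3 look.py k side scene
```

```text
9.275 tcp S [ -4.3   2.4 254.9] F shaker [-0.67 -0.  ] -0.39 [-0.03   0.078 -0.002]
```

View pics/k_side.png

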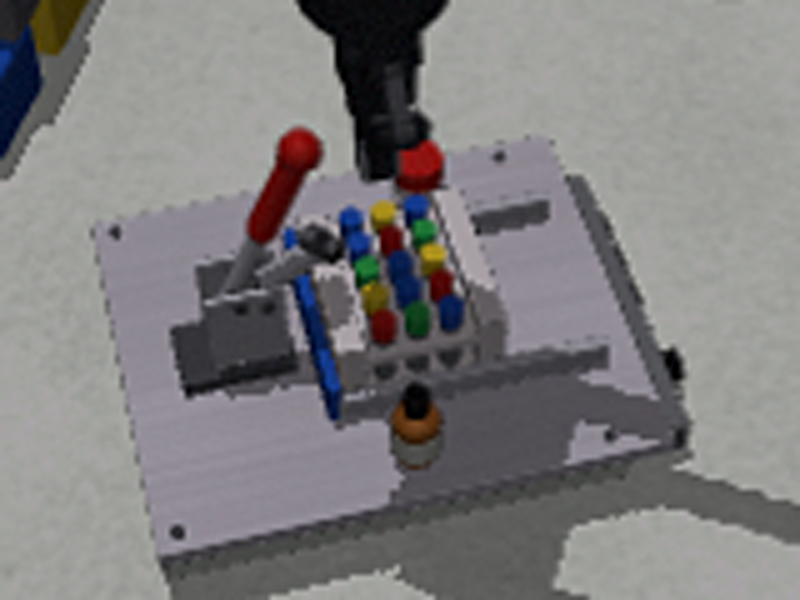

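View pics/k_scene.png

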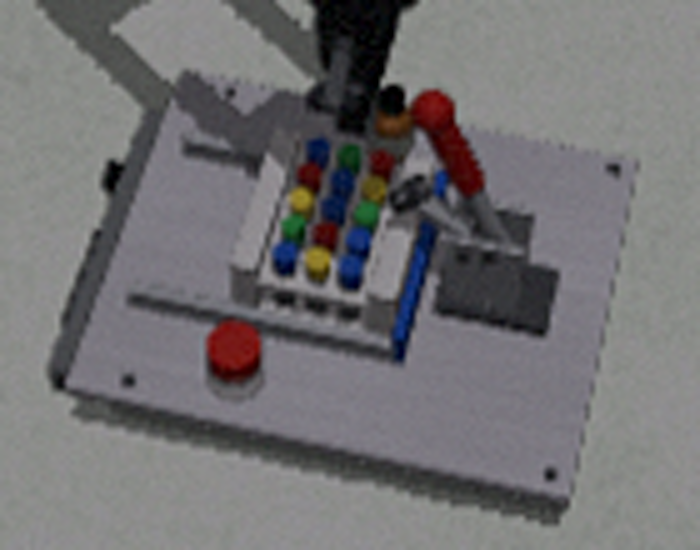

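The fingers are lined up behind the knob, with the knob at (298,150) in the side crop and the fingers at (380,165). I'll push slowly.

arm_command(series=[[0.0, [-5, 0, 0], 0], [0.0, [-5, 0, 0], 0], [0.0, [-5, 0, 0], 0], [0.0, [-5, 0, 0], 0], [0.0, [-5, 0, 0], 0], [0.0, [-5, 0, 0], 0]])

```text
time_s: 10.12
position: [0.5992, 0.0313, 0.2559]
orientation: [-0.252, 0.968, -0.0, -0.0]
wrist_force: [-3.4, -1.3, 2.8]
grip_width: 0.0005
```

arm_command(series=[[0.0, [-5, 0, 0], 0], [0.0, [-5, 0, 0], 0], [0.0, [-5, 0, 0], 0], [0.0, [-5, 0, 0], 0], [0.0, [-5, 0, 0], 0]])

```text
time_s: 10.75
position: [0.6217, 0.0438, 0.2559]
orientation: [-0.252, 0.968, 0.0, 0.0]
wrist_force: [-1.1, -1.5, 0.8]
grip_width: -0.0
```

```bash
python3 look.py l side
```

```text
10.75 tcp S [ 52.1   2.  255.9] F shaker [-1.7 -0.8] 0.79 [-0.076  0.13  -0.014]
```

View pics/l_side.png

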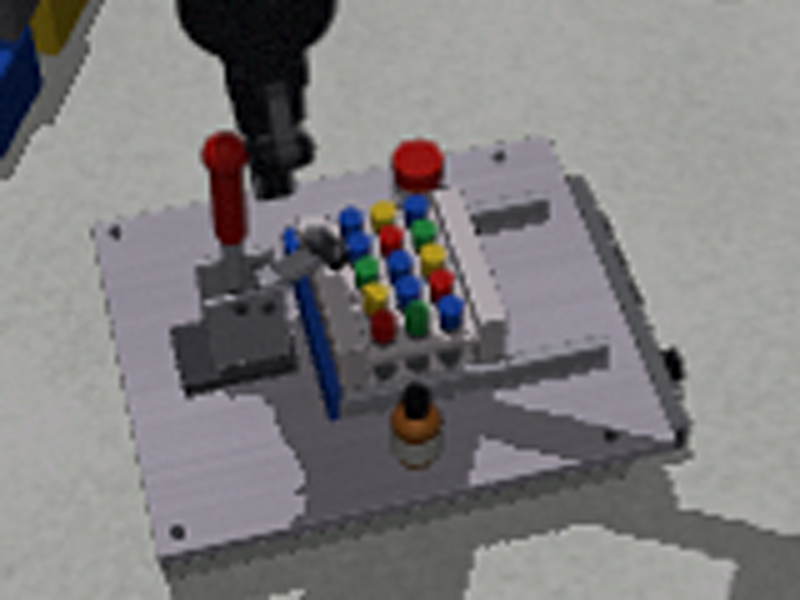

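The lever is nearly upright, with the knob at (225,152) and the fingers touching it. I'll continue past the dead point.

arm_command(series=[[0.0, [-5, 0, 0], 0], [0.0, [-5, 0, 0], 0], [0.0, [-5, 0, 0], 0], [0.0, [-5, 0, 0], 0], [0.0, [-5, 0, 0], 0], [0.0, [-5, 0, 0], 0], [0.0, [-4, 0, 0], 0], [0.0, [0, 0, 0], 0], [0.0, [0, 0, 0], 0]])

```text
time_s: 11.92
position: [0.6507, 0.0601, 0.2559]
orientation: [-0.252, 0.968, 0.0, -0.0]
wrist_force: [-1.2, 0.2, 0.6]
grip_width: -0.0001
```

```bash
python3 look.py m side scene
```

```text
11.925 tcp S [ 85.3   2.  255.9] F shaker [-0.97  0.78] 0.62 [0.038 0.061 0.043]
```

View pics/m_side.png

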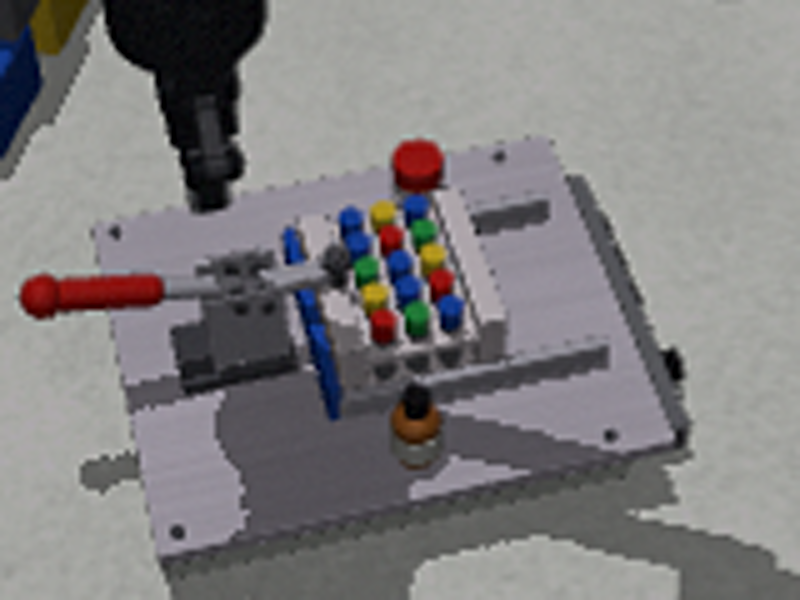

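The lever has snapped over: it lies towards +x with its knob at (40,297), and the pad is down on the rack at (337,265). I'll withdraw up and back, then check.

arm_command(series=[[0.0, [0, 0, -40], 0], [0.0, [0, 0, -40], 0], [0.0, [40, 0, -20], 0], [0.0, [50, 0, 0], 0], [0.0, [50, 0, 0], 0], [0.0, [50, 0, 0], 0], [0.0, [50, 0, 0], 0], [0.0, [0, 0, 0], 0], [0.0, [0, 0, 0], 0]])

```text
time_s: 13.15
position: [0.4417, -0.0572, 0.3565]
orientation: [-0.252, 0.968, -0.0, 0.001]
wrist_force: [0.1, -0.1, -0.9]
grip_width: -0.0001
```

```bash
python3 look.py n side scene wrist; python3 rack.py n_side.npz;python3 rack.py n_scene.npz
python3 - <<'E'
from h import *
for n in("side","scene"):
    c=load(f"n_{n}.npz");X=toS(cloud(c));im=c["image"].astype(int)
    r=(c["range_z"]>0)&(im[...,0]>im[...,1]+40)&(X[...,0]>80)&(X[...,0]<220)&(abs(X[...,1])<40)
    q=X[r]; print(n,"lever red x,y,z",np.percentile(q,[2,50,98],axis=0).round(1).tolist())
    a=load(f"a_{n}.npz"); d=cv2.absdiff(a["image"],c["image"]).max(-1); 
    cv2.imwrite(f"pics/n_{n}_full.png",np.hstack([c["image"][:,:,::-1]]))
E
```

```text
13.15 tcp S [-154.3    2.   356.5] F shaker [ 0.09 -0.14] -0.87 [ 0.011 -0.023  0.02 ]
-40 block1 -64.5 -42.1 max 30.5 | -25 block1 -65.8 -42.1 max 30.5 | 25 block1 -65.0 -41.5 max 30.7 | 40 block1 -64.6 -41.3 max 30.7 | stop x [31.5 35.2 38.6]
-40 block1 -65.7 -42.0 max 29.4 | -25 block1 -65.7 -41.8 max 29.8 | 25 block1 -64.4 -40.9 max 29.6 | 40 block1 -65.5 -50.3 max 29.2 | stop x [30.8 34.5 37.8]
side lever red x,y,z [[117.1, -2.3, 126.0], [154.2, 7.7, 137.3], [187.1, 13.6, 148.4]]
scene lever red x,y,z [[116.7, -11.4, 125.0], [153.3, -4.7, 135.1], [185.7, 6.9, 143.9]]
```

View pics/n_side.png

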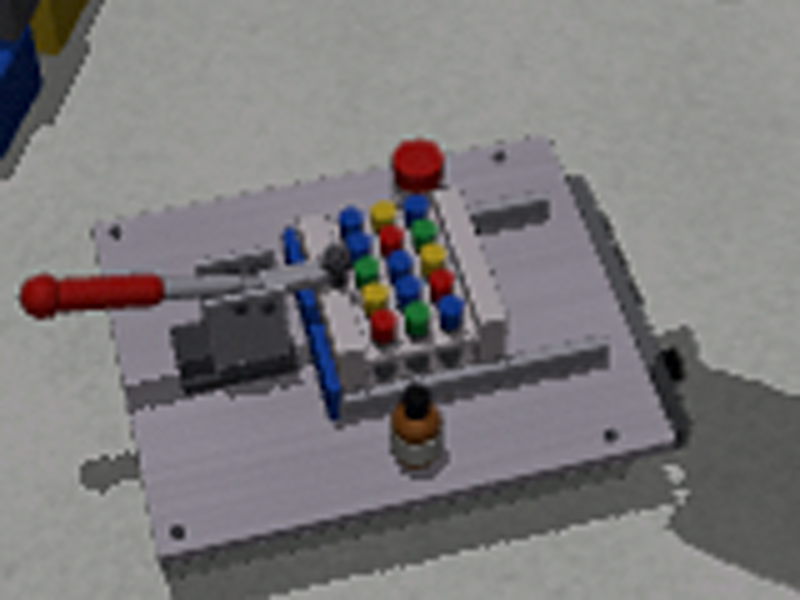

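View pics/n_scene_full.png

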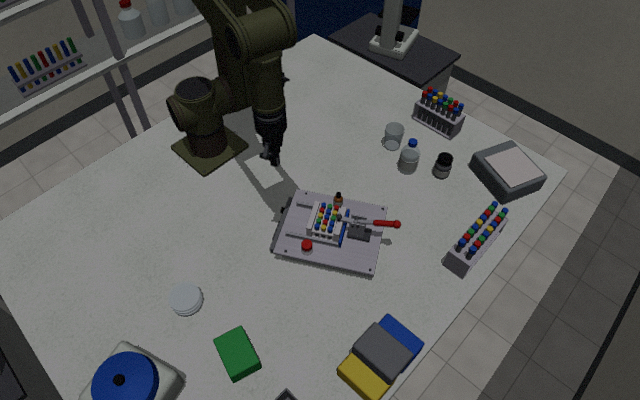

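View pics/n_side_full.png

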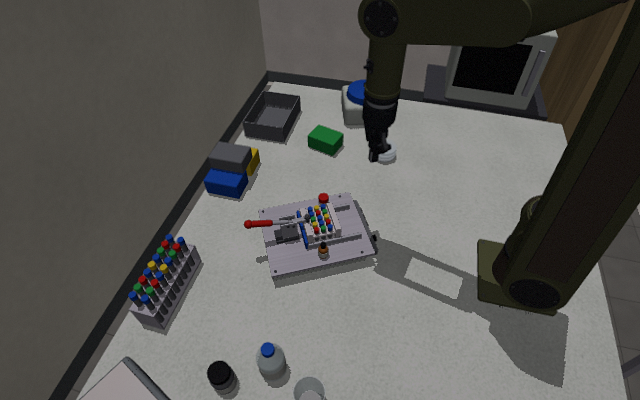

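The lever is locked, with its red end at x ≈ 187 mm and knob at z ≈ 135 mm as specified. The rack's face is at 30 mm on the stop, the bottles haven't moved and the hand is clear. I'm handing in the job.

```bash
python3 -c "
from workcell import job
print(job.finish_job())"
```

```text
the job is handed in; nothing more can be done
None
```

The rack is home against the blue stop, the clamp lever is locked over it, and I handed the job in at about 13 s of the 43 s allowed.

- **Rack:** I pushed it about 25 mm with the half-open fingers. At the stop the force rose to about 20 N with no further movement. After the lever locked, both cameras put its +x face at 29–31 mm (stop face at 30 mm) and its push face at about -65 mm (-66 mm expected). I took these as home, given calibration good to about 2 mm.
- **Lever:** I pushed it with the shut fingers only after the rack was home. It passed its dead point and snapped over by itself. Its red end is at x ≈ 187 mm and z ≈ 135 mm, which matches the locked position, and the pad is down on the rack's end block.
- **Everything else:** The dropper, pot and the other items look unmoved in the final pictures. I compared these by eye, not by measurement. The hand is raised about 0.2 m back from the clamp, with wrist force near zero.

No check failed. The two cameras differed by up to 4 mm on the shaker's position, so I averaged them and centred the fingers on the rails using the wrist camera. I could not measure the pad's holding force directly.

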